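# Release and push open a gearbox cover

## Robot

A 7-joint arm with a two-finger parallel gripper is mounted at the origin on the work surface. World frame = base frame: x ahead of the robot, y to its left, z up, the work surface at z = 0. Lengths are in m, angles in rad, forces in N, time in s.
With the tool pointing down it reaches from about 0.4 to 0.925 m from the base axis. Payload 4.1 kg.
Tool frame: the origin (TCP) lies midway between the tips of the shut fingers; the grasp point (between the pads) lies manip.hold_point_z behind it (manip.hold_point_z is the distance from the TCP to the grasp point, in m); z points along the fingers, y is the direction in which the jaws open and shut (so a half turn about z gives the same grasp; the last joint's range is limited). The gripper opens to 85 mm and grips with 20 to 120 N. Pads are 22 mm wide; open, the fingers measure 114 mm over their backs; the gripper's body (76 mm by 85 mm) begins 54 mm behind the grasp point. The pads swing forward as they close: fully open they stand 13 mm farther back than shut.
Start: joints at [-1.223, 0.398, 0.045, 1.537, -0.019, 1.207, -0.051], TCP at [0.281, 0.586, 0.205] pointing down, gripper open.
Joint ranges: [-2.82, 2.82], [-0.49, 2.23], [-1.37, 1.46], [0, 2.46], [-1.36, 4.5], [0.23, 2], [-2.94, 2.94]. Speed limits (rad/s): [2.57, 2.57, 3.14, 3.14, 3.14, 3.14, 3.14].

## Interface

Orientations are given as [roll, pitch, yaw] about the fixed x, y, z axes, in that order (R = Rz(yaw) Ry(pitch) Rx(roll)).
In Python, from workcell import state, snapshot, camera_params, manip gives the robot as it stands.
- The arm moves only by the tool play_rows, never from a script. Its argument "plan" is one flat list of numbers, 4 for each row, row after row: the shift along the world's x, y, z in mm, then the turn about the world's z in degrees. In form: [x, y, z, spin, x, y, z, spin, ...]. A call has 1 to 10 rows; each row shifts and turns the commanded pose from where the row before left it; what a row does not reach is not made up. A row lasts 1/10 s, in which the tool goes at most 50 mm and 8.59 degrees, less where a joint would pass 70% of its speed; a pose out of reach is approached as far as the arm can. A call with a gripper value outside its range is refused whole. "gripper" is the closure in counts, from 0 (fully open) to 255 (shut), set as the call begins (left out, the last holds). The fingers move at their own pace and stop on an object; "squeeze" is the grip in N (left out, the last holds). Time passes only in rows, so rows that do not move let the fingers close. It gives the time, the measured TCP pose, the force and the opening at its end, in the units of the state.
- state(): the state, without advancing time (a new reading comes with each control period).
- snapshot(name): name is "scene" or "top" or "wrist"; returns (picture, depth): 384x512x3 uint8, red, green, blue; 384x512 float32, m along the optical axis (not along the pixel's ray), 0 where there is no reading.
- camera_params(name): a dict with "intrinsics" (3x3 intrinsics, pixels), "eye" and "orientation" of the camera in the world; the wrist camera has in their place "tool_from_camera" (4x4, takes a point from camera to tool coordinates, whose origin is the TCP and whose axes are the flange's). Camera axes: x right, y down, z forward; pixel columns grow to the right and rows downward; lengths in m; the calibration is good to about 2 mm. The wrist camera is an equidistant fisheye: a pixel r from the principal point sees the ray r / f radians off the axis. A picture is of the moment at which its call begins: read the wrist's pose just before it. camera_params takes no time and is no camera call.
- manip.job_done(): hands the job in, once; it reports no verdict.
The state is a dict: "time_s": time; "joints": joint angles; "joint_vel": joint speeds; "joint_efforts": joint torques, N m; "ee_pos": TCP position; "ee_rot": TCP orientation; "wrist_force": force on the tool from outside, world axes, zero at the start; "wrist_torque": the same for the moment, N m; "gripper_width": finger opening in m.
Only numpy, scipy, OpenCV 4.12 (cv2) and the standard library are available. Lean on these libraries where they do the work, as an engineer would, in place of code of your own. Each camera call takes 0.05 s, during which the arm holds its last target.

## Task

Open the gear compartment of the model-kit gearbox that has the orange tab: press its orange tab fully in, then push the released white cover by its rib along the rails, all the way off its seat, so that it drops flat into the gearbox's landing tray. Only press and push: do not lift the cover, and leave the blue-tab gearbox and everything else on the table as they are.

Things in the scene. Friction and masses are not known exactly. Their poses are not given: they have to be found in the camera images.
- case_orange: Fixed plywood gearbox with the ORANGE tab, 204 (x) x 80 (y) mm, plus a grey tab housing 42 mm out on +y. Origin: centre of its underside, on the table, z up; +x points from the closed gear compartment to the empty landing tray. Cover seat 40 mm above the table, x -88 to +8 mm, between side rails (68 mm apart, 47 mm high); back stop at x = -88 mm, 48 mm high.
- orange_tray (a point): Centre of the orange gearbox's tray floor, at x = +51, y = 0, z = 36 mm in the case frame; same axes. The tray runs from x = +8 mm (a 4 mm step down from the seat) to its end wall at x = +94 mm (54 mm high), between the same rails.
- orange_tab (a joint): Travel of the orange snap tab in m: about 0 = up (locked), 0.012 = fully in. Moves straight down, resists with about 5 N, stays where it is left (no spring back). Its catch bar crosses the cover's path in front of the cover (x = -11 to +1 mm in the case frame), 48 mm above the table when up; pressed in, it is below the seat and the cover slides over it.
- orange_pad_top (a point): Centre of the top of the orange tab's 30 x 30 mm thumb pad, at x = -5, y = +62 mm in the case frame; 62 mm above the table when up, 50 mm when fully in. Moves with the tab.
- cover_orange: Loose white cover of the orange gearbox, 70 (x, slide) x 64 (y) x 6 mm, about 80 g. Origin: centre of its underside; axes as the case's. A grey rib across its middle, 6 mm thick (x), 40 mm wide (y), rises 16 mm above the plate. Seated: origin at x = -50, y = 0, z = 40 mm in the case frame; off the seat it drops 4 mm into the tray, origin x = +43 to +59, z = 36 mm.
- orange_rib_top (a point): Centre of the top edge of the orange gearbox cover's push rib, 22 mm above the cover's underside (62 mm above the table when seated).
- case_blue: The second gearbox, the same in every way but with a BLUE tab; to be left shut. Same origin and axes.
- blue_tab (a joint): Travel of the blue tab in m, 0 = up (locked); to be left alone.
- cover_blue: Cover of the blue gearbox, same shape as the other; to be left alone.
- wheel_small: Loose wooden wheel lying flat, 34 mm across, 12 mm thick, between the gearboxes; origin: centre of its underside.
- wheel_large: Loose wooden wheel lying flat, 52 mm across, 12 mm thick; origin: centre of its underside.
- wood_strip: Loose drilled wooden strip lying flat, 100 x 18 x 5 mm (long along its x); origin: centre of its underside.
- mug: White mug, 82 mm across, 92 mm high, handle at its +y; origin: centre of its foot.
- book: Red book lying flat, 150 x 210 x 20 mm; origin: centre of its underside.
- glue_stick: Upright glue stick, 29 mm across, 88 mm high, green cap; origin: centre of its foot.
- notes: Block of yellow sticky notes, 51 x 51 x 16 mm; origin: centre of its underside.
There are look-alikes about, which are no part of the job. What is shaped like the case_blue but purple is not meant.

How it is judged:
On the way, in this order (a step that is already met when the one before it is completed fails the run):
1. the orange tab is pressed in (10 mm or more) while the cover is still on its seat (value of joint orange_tab above 0.01 m and x of cover_orange in the frame of case_orange below -0.035 m), for 0.1 s.
2. the orange gearbox's cover has been pushed off its seat and into the tray (x of cover_orange in the frame of case_orange above 0.04 m and z of cover_orange in the frame of case_orange below 0.0385 m), for 0.2 s.
At the end, for the whole second after the job is handed in: Orange tab in by 9 mm or more; its cover at rest, flat (0.06 rad) on the tray floor between the rails, wholly off its seat (origin 40-63 mm along case x, 33-38.5 mm up); blue tab up (under 4 mm), blue cover within 10 mm and other loose things within 20 mm of their starts (all of step 2 and value of joint orange_tab above 0.009 m and x of cover_orange in the frame of case_orange below 0.063 m and y of cover_orange in the frame of case_orange between -0.006 and 0.006 m and z of cover_orange in the frame of case_orange above 0.033 m and angle between cover_orange's own z axis and vertical below 0.06 rad and linear speed of cover_orange below 0.01 m/s and value of joint blue_tab below 0.004 m and distance of cover_blue from where it was at the start of the episode below 0.01 m and distance of each of wheel_small, wheel_large, wood_strip, mug, book, glue_stick, notes from where it was at the start of the episode below 0.02 m); the robot touches nothing.
It fails at once if the orange gearbox's cover is lifted more than 10 mm above its seat or tipped up past 0.4 rad (z of cover_orange in the frame of case_orange above 0.05 m or angle between cover_orange's own z axis and vertical above 0.4 rad).
It fails at once if the blue gearbox is opened: its tab pressed more than 4 mm or its cover moved more than 10 mm (value of joint blue_tab above 0.004 m or distance of cover_blue from where it was at the start of the episode above 0.01 m).
It fails at once if another thing on the table is moved more than 20 mm, or the mug or glue stick is tipped (distance of any of wheel_small, wheel_large, wood_strip, mug, book, glue_stick, notes from where it was at the start of the episode above 0.02 m or angle between any of mug, glue_stick's own z axis and vertical above 0.4 rad).
It also fails if it takes over 42 s, if anything falls off the work surface, if the arm or the gripper's body presses on something with over 40 N, if the wrist force passes 120 N, or if a joint passes its speed limit or range.

## Working session

There is one attempt and no reset: what is moved stays moved. The work goes in short steps, Python scripts to look and compute and a tool call to move; the robot and the scene stay as the last step left them, time stands still between calls to the robot, and variables do not carry over. Pictures are saved under pics/ and viewed, and the job is handed in when it is done.

Besides the shell and the picture viewer there is one more tool, called after "Request:" in YAML: its name, and indented under it one key for each argument. play_rows: Moves the arm, as the interface text tells. Its arguments: {"type":"object","properties":{"plan":{"type":"array"},"gripper":{"type":"number"},"squeeze":{"type":"number"}},"required":["plan"]}

```bash
mkdir -p pics
python3 - <<'E'
from workcell import state, snapshot, camera_params, manip
import cv2,numpy as np
s=state();print(s['time_s'],s['ee_pos'],s['ee_rot'],s['gripper_width'],manip.hold_point_z)
for n in('top','scene'):
    p,d=snapshot(n);cv2.imwrite(f'pics/{n}0.png',p[:,:,::-1]);np.savez(f'{n}0.npz',p=p,d=d)
    print(n,camera_params(n))
E
```

```text
0.0 [0.28054276 0.58558076 0.20354669] [-3.13962970e+00  1.51809481e-04  2.69491167e+00] 0.08555833210184649 0.0187
top {'intrinsics': array([[481.71177325,   0.        , 262.70317005],
       [  0.        , 481.71177325, 189.45205996],
       [  0.        ,   0.        ,   1.        ]]), 'eye': array([ 0.25978814, -0.0704161 ,  1.64255687]), 'orientation': array([-2.97826274,  0.01929197, -1.60010371])}
scene {'intrinsics': array([[413.96415064,   0.        , 259.49292557],
       [  0.        , 413.96415064, 197.04656467],
       [  0.        ,   0.        ,   1.        ]]), 'eye': array([ 1.2925854 , -0.41568627,  0.79496568]), 'orientation': array([-2.30441591,  0.00673216,  1.11809096])}
```

View pics/top0.png

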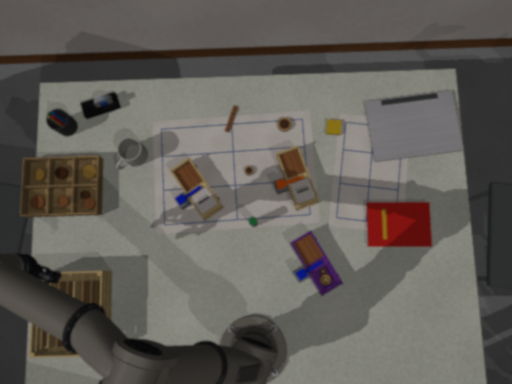

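View pics/scene0.png

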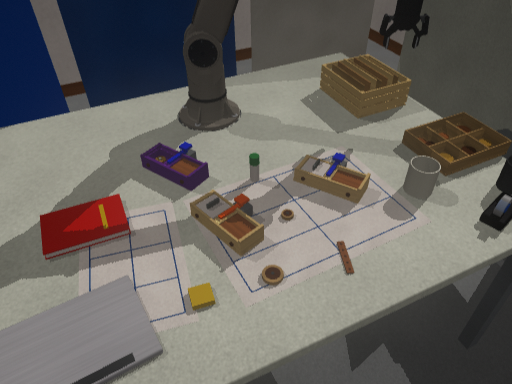

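```bash
cat > h.py <<'E'
import numpy as np,cv2
from scipy.spatial.transform import Rotation as R
from workcell import camera_params
def cam(n):
    c=camera_params(n);return c['intrinsics'],np.array(c['eye']),R.from_euler('xyz',c['orientation']).as_matrix()
def ray(n,uv,z):
    K,e,M=cam(n);uv=np.atleast_2d(uv).astype(float)
    d=np.c_[(uv[:,0]-K[0,2])/K[0,0],(uv[:,1]-K[1,2])/K[1,1],np.ones(len(uv))]@M.T
    return e+d*((z-e[2])/d[:,2])[:,None]
def proj(n,P):
    K,e,M=cam(n);q=(np.atleast_2d(P)-e)@M;return np.c_[K[0,0]*q[:,0]/q[:,2]+K[0,2],K[1,1]*q[:,1]/q[:,2]+K[1,2]]
E
python3 - <<'E'
from h import *
t=np.load('top0.npz');s=np.load('scene0.npz')
cv2.imwrite('pics/tc.png',cv2.resize(t['p'][135:220,260:335,::-1],None,fx=7,fy=7,interpolation=cv2.INTER_CUBIC))
cv2.imwrite('pics/sc.png',cv2.resize(s['p'][180:260,180:275,::-1],None,fx=7,fy=7,interpolation=cv2.INTER_CUBIC))
for n,d in(('top',t),('scene',s)):
    hsv=cv2.cvtColor(d['p'],cv2.COLOR_RGB2HSV);m=cv2.inRange(hsv,(4,170,120),(14,255,255))
    k,l,st,c=cv2.connectedComponentsWithStats(m)
    for i in range(1,k):
        if st[i,4]>15: print(n,st[i],c[i],ray(n,c[i],.06))
    K,e,M=cam(n);dd=d['d'];
    v,u=(200,200) if n=='top' else (300,230)
    print(dd[v,u], 'height chk', (e+M@np.array([(u-K[0,2])/K[0,0],(v-K[1,2])/K[1,1],1])*dd[v,u]))
E
```

```text
top [381 211   8  30  84] [384.05952381 226.39285714] [[ 0.38604361 -0.44098066  0.06      ]]
1.6104603 height chk [0.49380761 0.16318129 0.05213633]
scene [234 194  15   9  71] [240.94366197 198.29577465] [[ 0.53987846 -0.10961472  0.06      ]]
scene [218 204  21  14  59] [227.38983051 210.84745763] [[ 0.56817131 -0.16019426  0.06      ]]
0.93296903 height chk [ 0.77771122 -0.24513368 -0.00159193]
```

View pics/tc.png

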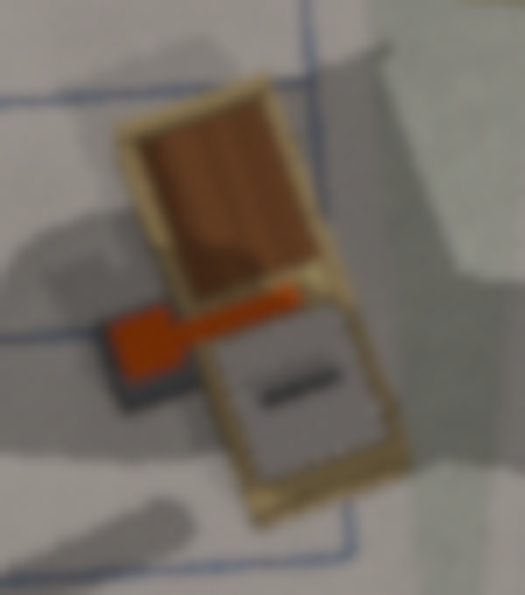

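View pics/sc.png

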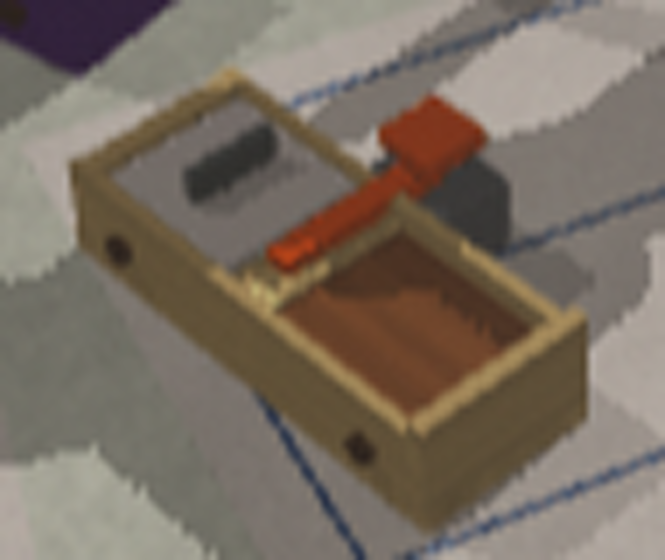

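Run:
```python
from h import *
cr={'top':(260,135),'scene':(180,180)}
mod=np.array([[-5,62,62],[-50,0,62],[102,40,54],[102,-40,54],[-102,40,48],[-102,-40,48]])/1e3
px={'top':[(147,343),(301,384),(118,128),(266,76),(258,526),(410,464)],
'scene':[(432,135),(230,153),(584,316),(413,430),(233,70),(73,163)]}
A=[]
for n in px:
    uv=(np.array(px[n])+.5)/7-.5+cr[n]
    P=np.array([ray(n,uv[i],mod[i,2])[0] for i in range(6)]);A.append(P)
A.append((A[0]+A[1])/2)
for P in A:
    a=mod[:,0]+1j*mod[:,1];b=P[:,0]+1j*P[:,1]
    r=np.vdot(a-a.mean(),b-b.mean());s=abs(r)/np.sum(abs(a-a.mean())**2);r/=abs(r);t=b.mean()-r*a.mean()
    e=b-(r*a+t)
    print('pos',t,'yaw',np.degrees(np.angle(r)),'scale',s);print(np.round(e*1e3,1)); print(np.round(P[:2],4))
    print('pad',r*a[0]+t,'rib',r*a[1]+t)
```

```text
pos (0.5622489506463507-0.16434330616759085j) yaw 17.71323819784266 scale 0.9857711113450149
[ 0.4-0.8j  2.2-0.4j -0.9-2.3j -1.9+1.4j -1.5-0.3j  1.6+2.4j]
[[ 0.539  -0.1076  0.062 ]
 [ 0.5169 -0.1799  0.062 ]]
pad (0.538622298348298-0.10680391703990788j) rib (0.5146193901991214-0.17955596443640517j)
pos (0.5663079304940425-0.16663786871916889j) yaw 17.766591393187277 scale 0.9647315439863567
[ 1.7-1.4j  1.2-0.4j -3.7-0.4j -5.4-0.6j  3.6+0.3j  2.5+2.5j]
[[ 0.5443 -0.1105  0.062 ]
 [ 0.5199 -0.1823  0.062 ]]
pad (0.5426277084052991-0.10912050541183543j) rib (0.5186925565537687-0.1818948725052302j)
pos (0.5642784064561909-0.1654906478681942j) yaw 17.739627041938913 scale 0.9752512219713715
[ 1. -1.1j  1.7-0.4j -2.3-1.4j -3.6+0.4j  1.1+0.j   2.1+2.5j]
[[ 0.5417 -0.1091  0.062 ]
 [ 0.5184 -0.1811  0.062 ]]
pad (0.5406252556210817-0.1079621466225371j) rib (0.5166558575881851-0.18072524137489474j)
```

Request:
play_rows:
  plan: [13, -35, 0, 4.3, 13, -35, 0, 4.3, 13, -35, 0, 4.3, 13, -35, 0, 4.3, 13, -35, 0, 4.3, 13, -35, 0, 4.3, 13, -35, 0, 4.3, 13, -35, 0, 4.3, 13, -35, 0, 4.3, 13, -35, 0, 4.3]
  gripper: 255

```text
time_s: 1.1
ee_pos: [0.4109, 0.2346, 0.2044]
ee_rot: [3.142, -0.0, -2.835]
wrist_force: [-0.6, 0.3, 0.3]
gripper_width: 0.0
```

Request:
play_rows:
  plan: [13, -35, 0, 0, 13, -35, 0, 0, 13, -35, 0, 0, 13, -35, 0, 0, 13, -35, 0, 0, 13, -35, 0, 0, 13, -35, 0, 0, 13, -35, 0, 0, 13, -35, 0, 0, 0, 0, 0, 0]

```text
time_s: 2.1
ee_pos: [0.5282, -0.0852, 0.2046]
ee_rot: [-3.138, -0.001, -2.847]
wrist_force: [-0.4, -0.2, 0.0]
gripper_width: -0.0001
```

Run:
```python
from workcell import *
from h import *
s=state();print(s['ee_pos'],s['ee_rot'])
p,d=snapshot('wrist');c=camera_params('wrist');print(c)
np.savez('w0.npz',p=p,d=d,pos=s['ee_pos'],rot=s['ee_rot'])
cv2.imwrite('pics/w0.png',p[:,:,::-1])
```

```text
[ 0.52819569 -0.0852281   0.20458484] [-3.13777892e+00 -7.09273784e-04 -2.84665240e+00]
{'intrinsics': array([[297.31863964,   0.        , 260.88737149],
       [  0.        , 297.31863964, 190.42013718],
       [  0.        ,   0.        ,   1.        ]]), 'tool_from_camera': array([[ 2.46228799e-05, -9.58386580e-01, -2.85473577e-01,
         7.26274440e-02],
       [ 9.99999337e-01, -3.05063858e-04,  1.11040740e-03,
         1.42143208e-04],
       [-1.15128722e-03, -2.85473415e-01,  9.58385937e-01,
        -1.69678257e-01],
       [ 0.00000000e+00,  0.00000000e+00,  0.00000000e+00,
         1.00000000e+00]])}
```

View pics/w0.png

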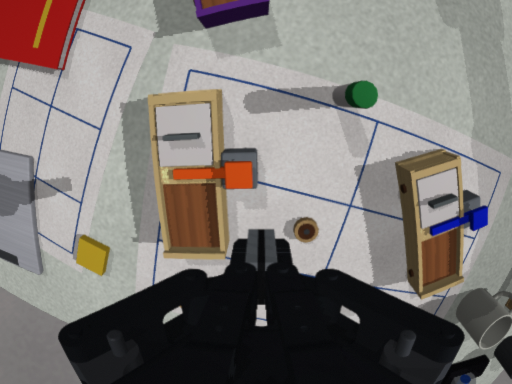

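```bash
cat >> h.py <<'E'
def wray(uv,z,pos,rot):
    c=camera_params('wrist');K=c['intrinsics'];T=np.array(c['tool_from_camera'])
    a=(uv[0]-K[0,2])/K[0,0];b=(uv[1]-K[1,2])/K[1,1];r=np.hypot(a,b)
    d=np.array([np.sin(r)*a/r,np.sin(r)*b/r,np.cos(r)])
    Rm=R.from_euler('xyz',rot).as_matrix();o=Rm@T[:3,3]+pos;d=Rm@T[:3,:3]@d
    return o+d*(z-o[2])/d[2]
E
python3 - <<'E'
from h import *
w=np.load('w0.npz');p=w['p']
cv2.imwrite('pics/w0c.png',cv2.resize(p[80:270,140:270,::-1],None,fx=3,fy=3,interpolation=cv2.INTER_CUBIC))
hsv=cv2.cvtColor(p,cv2.COLOR_RGB2HSV);m=cv2.inRange(hsv,(2,180,150),(14,255,255));m[:, :210]=0
m=cv2.morphologyEx(m,cv2.MORPH_OPEN,np.ones((15,15)))
x,y,ww,h=cv2.boundingRect(m);print(x,y,ww,h)
k,l,st,ce=cv2.connectedComponentsWithStats(m);print(st,ce)
for name,uv,z in[('pad',ce[1],.062),('padTL',(x,y),.062),('padBR',(x+ww,y+h),.062),('rib',(182,135),.062),('back l',(149,97),.048),('back r',(221,91),.048),('end l',(165,257),.054),('end r',(226,256),.054)]:
    print(name,np.round(wray(uv,z,w['pos'],w['rot']),4))
E
```

```text
225 163 27 25
[[     0      0    512    384 195943]
 [   225    163     27     25    665]] [[255.55872881 191.55638119]
 [238.19548872 174.88721805]]
pad [ 0.538 -0.108  0.062]
padTL [ 0.5294 -0.1252  0.062 ]
padBR [ 0.5478 -0.0895  0.062 ]
rib [ 0.5129 -0.1786  0.062 ]
back l [ 0.4829 -0.2315  0.048 ]
back r [ 0.4566 -0.1523  0.048 ]
end l [ 0.6704 -0.17    0.054 ]
end r [ 0.643  -0.0953  0.054 ]
```

View pics/w0c.png

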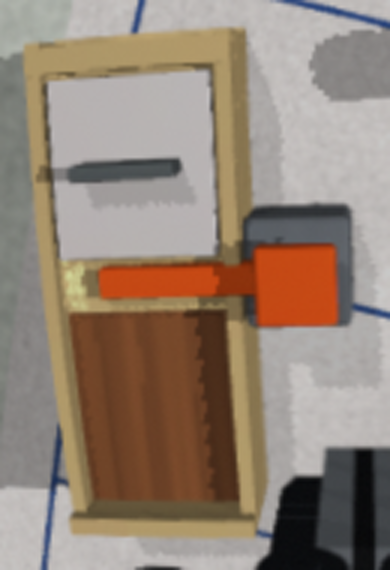

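Request:
play_rows:
  plan: [5, -11, 0, 0.5, 5, -12, 0, 0, 0, 0, -30, 0, 0, 0, -35, 0, 0, 0, -35, 0, 0, 0, -20, 0, 0, 0, -10, 0, 0, 0, 0, 0]

```text
time_s: 2.95
ee_pos: [0.5369, -0.1013, 0.0735]
ee_rot: [3.14, -0.003, -2.829]
wrist_force: [-0.2, -0.7, 0.6]
gripper_width: 0.0
```

Request:
play_rows:
  plan: [1, -6, 0, 0, 0, 0, -5, 0, 0, 0, -5, 0, 0, 0, -3, 0, 0, 0, -3, 0, 0, 0, -3, 0, 0, 0, -3, 0, 0, 0, -2, 0, 0, 0, 0, 0]

```text
time_s: 3.85
ee_pos: [0.5386, -0.1077, 0.0503]
ee_rot: [3.141, -0.001, -2.829]
wrist_force: [-0.4, 0.1, -1.1]
gripper_width: 0.0002
```

Request:
play_rows:
  plan: [0, 0, -1, 0, 0, 0, -1, 0, 0, 0, 0, 0]

```text
time_s: 4.15
ee_pos: [0.5388, -0.1078, 0.0486]
ee_rot: [3.141, -0.0, -2.829]
wrist_force: [-0.3, -0.7, 0.5]
gripper_width: 0.0001
```

Run:
```python
from workcell import *
from h import *
s=state();print(s['ee_pos'],s['wrist_force'])
p,d=snapshot('wrist');np.savez('w1.npz',p=p,d=d,pos=s['ee_pos'],rot=s['ee_rot'])
q,_=snapshot('scene')
a=cv2.resize(p[:,:,::-1],(400,300));b=cv2.resize(q[165:255,180:300,::-1],(400,300),interpolation=cv2.INTER_CUBIC)
cv2.imwrite('pics/w1.png',np.hstack([a,b]))
```

```text
[ 0.53879202 -0.10776302  0.04858575] [-0.27032896 -0.69766182  0.51005044]
```

View pics/w1.png

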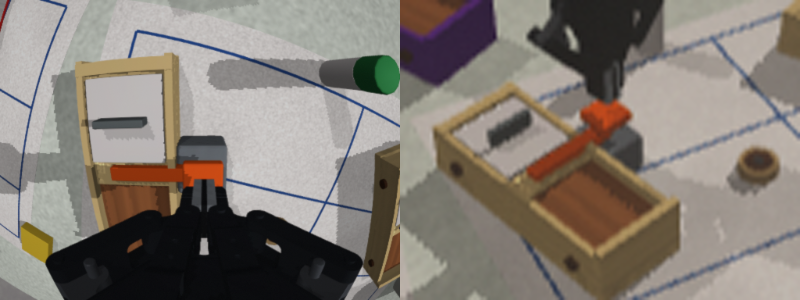

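Request:
play_rows:
  plan: [0, 0, -1, 0, 0, 0, -1, 0, 0, 0, -1, 0, 0, 0, 0, 0]

```text
time_s: 4.65
ee_pos: [0.5387, -0.1077, 0.0455]
ee_rot: [3.141, -0.0, -2.829]
wrist_force: [-0.7, 0.4, -0.2]
gripper_width: 0.0003
```

Run:
```python
from workcell import *
from h import *
s=state();print(s['ee_pos'],s['wrist_force'])
p,d=snapshot('wrist');np.savez('w2.npz',p=p,d=d,pos=s['ee_pos'],rot=s['ee_rot'])
q,dq=snapshot('scene');np.savez('s2.npz',p=q,d=dq)
a=cv2.resize(p[150:290,200:320,::-1],(400,467),interpolation=cv2.INTER_CUBIC);b=cv2.resize(q[175:245,220:280,::-1],(400,467),interpolation=cv2.INTER_CUBIC)
cv2.imwrite('pics/w2.png',np.hstack([a,b]))
from workcell import camera_params
print(proj('scene',s['ee_pos']))
```

```text
[ 0.53866992 -0.10771342  0.04545768] [-0.73350716  0.42388971 -0.20065969]
[[241.6096867  201.84393186]]
```

View pics/w2.png

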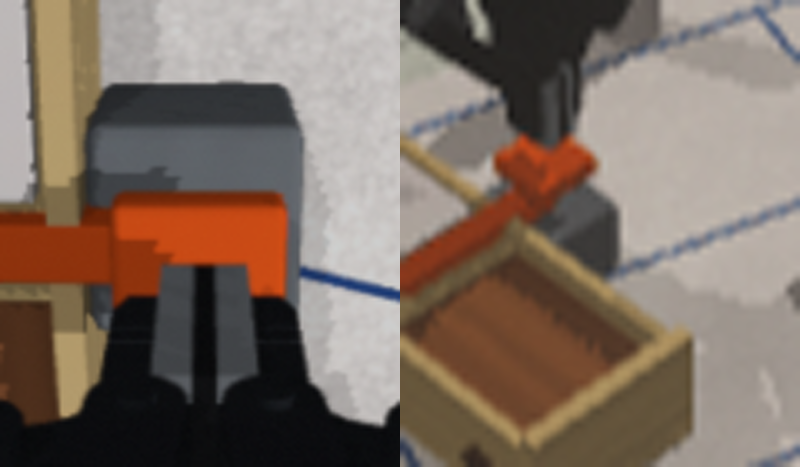

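Run:
```python
from h import *
for f in('w0.npz','w1.npz','w2.npz'):
    w=np.load(f);p=w['p'];d=w['d'];K=camera_params('wrist');T=np.array(K['tool_from_camera']);K=K['intrinsics']
    hsv=cv2.cvtColor(p,cv2.COLOR_RGB2HSV);m=cv2.inRange(hsv,(2,180,150),(14,255,255))
    m[:, :226]=0
    v,u=np.nonzero(cv2.erode(m,np.ones((3,3))));
    a=(u-K[0,2])/K[0,0];b=(v-K[1,2])/K[1,1];r=np.hypot(a,b);D=d[v,u]
    P=np.c_[np.tan(r)*a/r*D,np.tan(r)*b/r*D,D]
    Rm=R.from_euler('xyz',w['rot']).as_matrix();W=(P@T[:3,:3].T+T[:3,3])@Rm.T+w['pos']
    print(f,len(u),np.percentile(W[:,2],[5,25,50,75,95]).round(4),W.mean(0).round(4),'case-frame ext')
    c=np.array([.5605,-.1650]);th=np.radians(17.7);M=np.array([[np.cos(th),np.sin(th)],[-np.sin(th),np.cos(th)]])
    X=(W[:,:2]-c)@M.T;print(np.percentile(X,[2,98],axis=0).round(4),'tcp',M@(w['pos'][:2]-c))
for f in('scene0.npz','s2.npz'):
    w=np.load(f);p=w['p'];d=w['d'];K,e,M=cam('scene')
    hsv=cv2.cvtColor(p,cv2.COLOR_RGB2HSV);m=cv2.inRange(hsv,(2,170,80),(14,255,255));m[:, :231]=0;m[:,260:]=0;m[:190]=0;m[215:]=0
    v,u=np.nonzero(m);D=d[v,u];W=e+np.c_[(u-K[0,2])/K[0,0]*D,(v-K[1,2])/K[1,1]*D,D]@M.T
    print(f,len(u),W[:,2].max(),np.percentile(W[:,2],[25,50,75,90]),'top row',v.min(),'c',u.mean(),v.mean())
```

```text
w0.npz 565 [0.0609 0.0615 0.062  0.0626 0.0632] [ 0.5377 -0.1076  0.0631] case-frame ext
[[-0.0165  0.049 ]
 [ 0.0086  0.074 ]] tcp [-0.00652177  0.08581719]
w1.npz 886 [0.0611 0.0616 0.0621 0.0625 0.0631] [ 0.5302 -0.1093  0.0624] case-frame ext
[[-0.0173  0.0484]
 [-0.0023  0.0742]] tcp [-0.00327843  0.06112741]
w2.npz 729 [0.0611 0.0617 0.0621 0.0625 0.063 ] [ 0.5289 -0.1086  0.0625] case-frame ext
[[-0.0174  0.0482]
 [-0.0043  0.0744]] tcp [-0.00337967  0.06121178]
scene0.npz 144 0.06414533391455968 [0.04784744 0.05869757 0.06056733 0.06162572] top row 194 c 239.18055555555554 201.78472222222223
s2.npz 138 0.07954127278307 [0.0469521  0.05913857 0.06071471 0.06215304] top row 195 c 238.91304347826087 202.1014492753623
```

Run:
```python
from h import *
for f in('w0.npz','w2.npz'):
    w=np.load(f);d=w['d'];K=camera_params('wrist');T=np.array(K['tool_from_camera']);K=K['intrinsics']
    Rm=R.from_euler('xyz',w['rot']).as_matrix()
    th=np.radians(17.7);M=np.array([[np.cos(th),np.sin(th)],[-np.sin(th),np.cos(th)]])
    for u in (254,261,267):
      for v in range(222,262,4):
        a=(u-K[0,2])/K[0,0];b=(v-K[1,2])/K[1,1];r=np.hypot(a,b);D=d[v,u]
        P=np.array([np.tan(r)*a/r*D,np.tan(r)*b/r*D,D]);t=T[:3,:3]@P+T[:3,3];W=Rm@t+w['pos']
        print(f,u,v,w['p'][v,u],'tool',t.round(4),'z',W[2].round(4))
```

```text
w0.npz 254 222 [191 187 186] tool [-0.0833 -0.0088  0.2036] z 0.0009
w0.npz 254 226 [192 187 185] tool [-0.0895 -0.0088  0.2041] z 0.0004
w0.npz 254 230 [72 75 78] tool [ 0.011  -0.0032 -0.0328] z 0.2374
w0.npz 254 234 [64 68 71] tool [ 0.0109 -0.0031 -0.0372] z 0.2418
w0.npz 254 238 [67 70 74] tool [ 0.0108 -0.003  -0.0415] z 0.2461
w0.npz 254 242 [66 70 73] tool [ 0.0109 -0.0029 -0.046 ] z 0.2506
w0.npz 254 246 [63 66 70] tool [ 0.0115 -0.0028 -0.0512] z 0.2558
w0.npz 254 250 [68 71 74] tool [ 0.011  -0.0027 -0.0542] z 0.2588
w0.npz 254 254 [63 67 70] tool [ 0.0103 -0.0027 -0.0566] z 0.2612
w0.npz 254 258 [62 65 68] tool [ 0.0109 -0.0026 -0.0611] z 0.2657
w0.npz 261 222 [187 184 182] tool [-0.0833  0.0007  0.2035] z 0.001
w0.npz 261 226 [188 184 182] tool [-0.089   0.0007  0.2031] z 0.0014
w0.npz 261 230 [22 22 23] tool [ 0.0109  0.0004 -0.0324] z 0.237
w0.npz 261 234 [ 9  9 11] tool [ 0.0109  0.0004 -0.0371] z 0.2417
w0.npz 261 238 [ 9 10 11] tool [ 0.01    0.0003 -0.04  ] z 0.2445
w0.npz 261 242 [11 10 12] tool [ 0.011   0.0003 -0.0462] z 0.2508
w0.npz 261 246 [ 8  9 10] tool [ 0
[... 2182 characters left out ...]
ol [ 0.011   0.0003 -0.0612] z 0.1066
w2.npz 267 222 [201  74  21] tool [ 0.0088  0.0037 -0.017 ] z 0.0624
w2.npz 267 226 [201  74  21] tool [ 0.0065  0.0037 -0.0172] z 0.0626
w2.npz 267 230 [70 67 68] tool [ 0.0108  0.0034 -0.0323] z 0.0778
w2.npz 267 234 [69 72 75] tool [ 0.0109  0.0033 -0.0373] z 0.0827
w2.npz 267 238 [66 68 72] tool [ 0.0108  0.0032 -0.0416] z 0.0871
w2.npz 267 242 [69 71 75] tool [ 0.0113  0.0031 -0.0469] z 0.0924
w2.npz 267 246 [69 72 75] tool [ 0.011   0.003  -0.0502] z 0.0957
w2.npz 267 250 [65 67 71] tool [ 0.0112  0.0029 -0.0545] z 0.1
w2.npz 267 254 [65 67 71] tool [ 0.0104  0.0029 -0.0566] z 0.1021
w2.npz 267 258 [64 67 70] tool [ 0.011   0.0028 -0.0612] z 0.1067
```

Request:
play_rows:
  plan: [0, 0, -4, 0, 0, 0, -4, 0, 0, 0, -3, 0, 0, 0, -2, 0, 0, 0, -2, 0, 0, 0, -2, 0, 0, 0, 0, 0]

```text
time_s: 5.45
ee_pos: [0.5386, -0.1077, 0.0286]
ee_rot: [3.141, -0.0, -2.829]
wrist_force: [-1.1, 0.8, 2.4]
gripper_width: 0.0002
```

Contact is starting at a reported z of about 0.029, so the true tips sit about 31 mm above the reported TCP. I'll press on.

Request:
play_rows:
  plan: [0, 0, -2, 0, 0, 0, -2, 0, 0, 0, -2, 0, 0, 0, -2, 0, 0, 0, 0, 0]

```text
time_s: 5.95
ee_pos: [0.5388, -0.1073, 0.0229]
ee_rot: [3.139, -0.0, -2.829]
wrist_force: [-7.6, 2.0, 21.2]
gripper_width: -0.0001
```

Request:
play_rows:
  plan: [0, 0, -1, 0, 0, 0, -1, 0, 0, 0, 0, 0]

```text
time_s: 6.25
ee_pos: [0.5389, -0.1071, 0.0225]
ee_rot: [3.138, 0.0, -2.83]
wrist_force: [-11.1, 4.8, 34.5]
gripper_width: 0.0
```

Request:
play_rows:
  plan: [0, 0, 4, 0, 0, 0, 6, 0, 0, 0, 10, 0, 0, 0, 0, 0]

```text
time_s: 6.65
ee_pos: [0.54, -0.1081, 0.0397]
ee_rot: [-3.14, 0.002, -2.829]
wrist_force: [0.5, 0.7, -0.7]
gripper_width: 0.0
```

```bash
cat > look.py <<'E'
import sys
from workcell import *
from h import *
n=sys.argv[1]
s=state();print(s['time_s'],s['ee_pos'],s['wrist_force'])
p,d=snapshot('wrist');np.savez(n+'.npz',p=p,d=d,pos=s['ee_pos'],rot=s['ee_rot'])
cv2.imwrite(f'pics/{n}.png',p[:,:,::-1])
c=camera_params('wrist');T=np.array(c['tool_from_camera']);K=c['intrinsics']
v,u=np.mgrid[0:384,0:512];a=(u-K[0,2])/K[0,0];b=(v-K[1,2])/K[1,1];r=np.hypot(a,b)+1e-9
t=np.tan(np.minimum(r,1.4));P=np.stack([t*a/r*d,t*b/r*d,d],-1)
Rm=R.from_euler('xyz',s['ee_rot']).as_matrix();W=(P@T[:3,:3].T+T[:3,3])@Rm.T+s['ee_pos']
th=np.radians(17.7);M=np.array([[np.cos(th),np.sin(th)],[-np.sin(th),np.cos(th)]])
# case origin from pad centre (0.538,-0.108)
o=np.array([.538,-.108])-M.T@np.array([-.005,.062])
C=W.copy();C[...,:2]=(W[...,:2]-o)@M.T
np.save(n+'_C.npy',C)
hsv=cv2.cvtColor(p,cv2.COLOR_RGB2HSV);m=cv2.inRange(hsv,(2,180,80),(14,255,255))>0
m&=(abs(C[...,1]-.062)<.02)&(abs(C[...,0]+.005)<.02)
print('pad n',m.sum(),'z pct',np.percentile(C[m][:,2],[10,50,90]).round(4) if m.any() else '')
m=cv2.inRange(hsv,(0,0,20),(180,80,110))>0
m&=(abs(C[...,1])<.024)&(C[...,2]>.052)&(C[...,2]<.066)&(abs(C[...,0]+.005)<.09)
print('rib n',m.sum(),'median',np.median(C[m],axis=0).round(4),'ext',np.percentile(C[m],[3,97],axis=0).round(4) if m.any() else '')
print('tcp case',M@(np.array(s['ee_pos'])[:2]-o))
E
python3 look.py w3
```

```text
6.65 [ 0.53996245 -0.10806228  0.03965842] [ 0.45009128  0.72883506 -0.67627753]
pad n 1569 z pct [0.048  0.0501 0.051 ]
rib n 972 median [-0.0493  0.0018  0.062 ] ext [[-0.0516 -0.019   0.0531]
 [-0.0457  0.0191  0.0634]]
tcp case [-0.00314938  0.06134402]
```

View pics/w3.png

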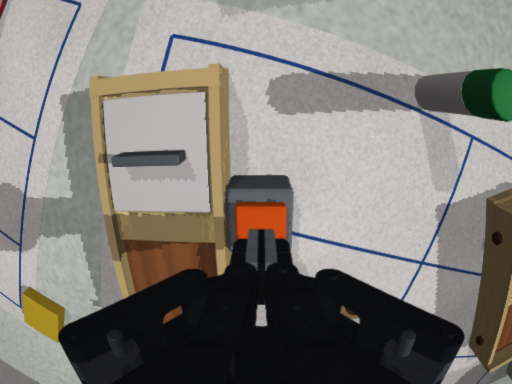

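Request:
play_rows:
  plan: [0, 0, 30, 0, -12, -20, 0, 0, -12, -20, 0, 0, -12, -20, 0, 0, -12, -20, 0, 0, 0, 0, 0, 0, 0, 0, -15, 0, 0, 0, -10, 0, 0, 0, 0, 0]

```text
time_s: 7.6
ee_pos: [0.4897, -0.1865, 0.0419]
ee_rot: [3.139, -0.003, -2.828]
wrist_force: [-0.2, 0.3, -0.1]
gripper_width: 0.0
```

```bash
python3 look.py w4
```

```text
7.6 [ 0.48974917 -0.18646132  0.04192603] [-0.2205281   0.27947215 -0.12704582]
pad n 146 z pct [0.0498 0.0504 0.0511]
rib n 13 median [-0.0512 -0.0203  0.0543] ext [[-0.0516 -0.0212  0.0522]
 [-0.0502 -0.0193  0.0597]]
tcp case [-0.07482154  0.00192277]
```

View pics/w4.png

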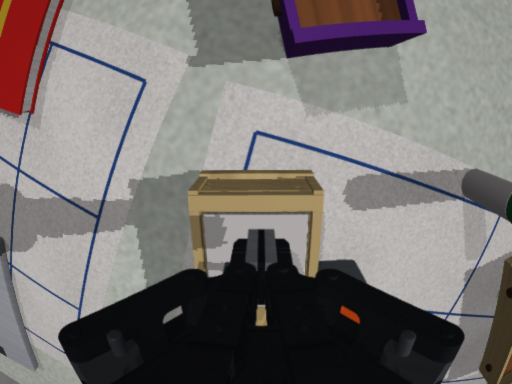

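Request:
play_rows:
  plan: [1, -2, -8, 0, 0, 0, -6, 0, 0, 0, -3, 0, 0, 0, -2, 0, 0, 0, 0, 0]

```text
time_s: 8.15
ee_pos: [0.4917, -0.1897, 0.0244]
ee_rot: [3.141, -0.0, -2.829]
wrist_force: [0.3, 0.2, 0.3]
gripper_width: -0.0
```

Request:
play_rows:
  plan: [0, 0, -3, 0, 5.7, 2.2, 0, 0, 5.7, 2.2, 0, 0, 5.7, 1.8, 0, 0, 5.7, 1.8, 0, 0, 5.7, 1.8, 0, 0, 5.7, 1.8, 0, 0, 0, 0, 0, 0]

```text
time_s: 8.95
ee_pos: [0.5275, -0.1776, 0.0217]
ee_rot: [-3.141, 0.001, -2.828]
wrist_force: [-0.4, 0.2, -0.5]
gripper_width: -0.0001
```

```bash
python3 look.py w5; python3 -c "
from workcell import *
import cv2
q,_=snapshot('scene');cv2.imwrite('pics/s5.png',cv2.resize(q[150:260,160:300,::-1],None,fx=5,fy=5,interpolation=2))"
```

```text
8.95 [ 0.52745208 -0.17762558  0.02172025] [-0.41577536  0.24978804 -0.45116332]
pad n 843 z pct [0.0447 0.0499 0.0509]
rib n 338 median [-0.0469 -0.0023  0.0592] ext [[-0.0476 -0.0142  0.0534]
 [-0.025   0.0123  0.0657]]
tcp case [-0.03621707 -0.0011227 ]
```

View pics/s5.png

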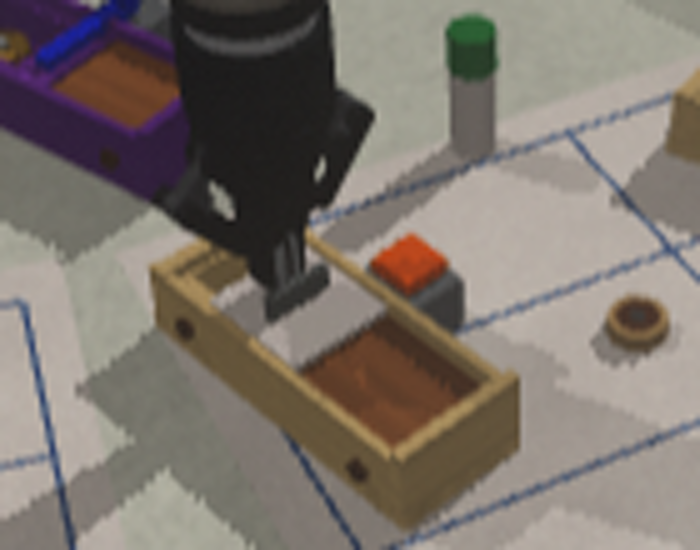

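Request:
play_rows:
  plan: [5.7, 1.9, 0, 0, 5.7, 1.9, 0, 0, 5.7, 1.8, 0, 0, 5.7, 1.8, 0, 0, 5.7, 1.8, 0, 0, 5.7, 1.8, 0, 0, 5.7, 1.8, 0, 0, 5.7, 1.8, 0, 0, 5.7, 1.8, 0, 0, 5.7, 1.8, 0, 0]

```text
time_s: 10.05
ee_pos: [0.5835, -0.1597, 0.0216]
ee_rot: [3.141, -0.0, -2.829]
wrist_force: [0.7, -0.6, -0.9]
gripper_width: 0.0
```

Request:
play_rows:
  plan: [3.8, 1.2, 0, 0, 3.8, 1.2, 0, 0, 3.8, 1.2, 0, 0, 0, 0, 0, 0]

```text
time_s: 10.45
ee_pos: [0.5952, -0.156, 0.0217]
ee_rot: [-3.142, 0.001, -2.829]
wrist_force: [-0.1, -0.5, -0.3]
gripper_width: 0.0002
```

```bash
python3 look.py w6; python3 -c "
from workcell import *
import cv2
q,_=snapshot('scene');cv2.imwrite('pics/s6.png',cv2.resize(q[150:260,160:300,::-1],None,fx=5,fy=5,interpolation=2))"
```

```text
10.45 [ 0.59517593 -0.15602819  0.02172294] [-0.07841021 -0.46333398 -0.30225008]
pad n 2996 z pct [0.0489 0.0503 0.0511]
rib n 363 median [ 0.0242 -0.0023  0.0597] ext [[ 0.0235 -0.0142  0.0536]
 [ 0.0459  0.0123  0.0658]]
tcp case [ 0.03486715 -0.00113798]
```

View pics/s6.png

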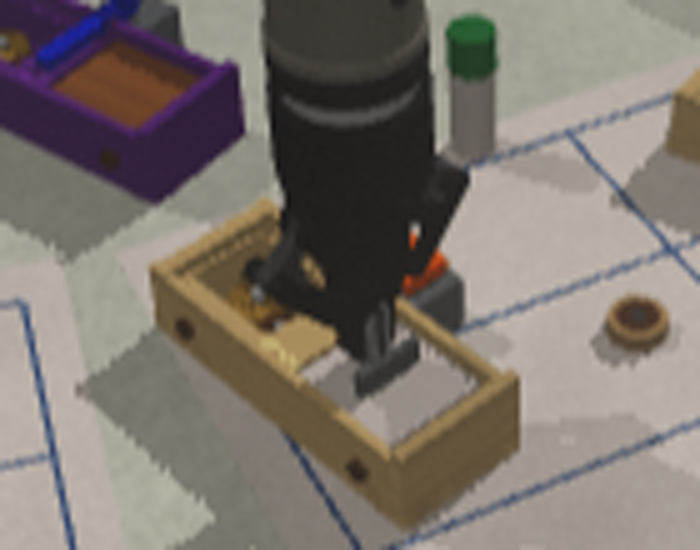

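Request:
play_rows:
  plan: [-4, -1.3, 0, 0, -4, -1.3, 0, 0, 0, 0, 20, 0, 0, 0, 30, 0, -20, -6, 30, 0, -30, -10, 20, 0, -30, -10, 0, 0, 0, 0, 0, 0]

```text
time_s: 11.35
ee_pos: [0.5016, -0.1877, 0.1222]
ee_rot: [3.141, -0.002, -2.835]
wrist_force: [-0.0, -0.4, 0.3]
gripper_width: 0.0001
```

```bash
python3 look.py w7
python3 - <<'E'
from workcell import *
from h import *
q,_=snapshot('scene');cv2.imwrite('pics/s7.png',cv2.resize(q[150:260,160:300,::-1],None,fx=5,fy=5,interpolation=2))
cv2.imwrite('pics/s7f.png',q[:,:,::-1])
t,_=snapshot('top');cv2.imwrite('pics/t7.png',t[:,:,::-1])
C=np.load('w7_C.npy');p=np.load('w7.npz')['p']
hsv=cv2.cvtColor(p,cv2.COLOR_RGB2HSV);m=(hsv[...,1]<40)&(hsv[...,2]>90)&(abs(C[...,1])<.03)&(C[...,0]>0)&(C[...,0]<.095)&(C[...,2]>.03)&(C[...,2]<.052)
X=C[m];print('plate',m.sum(),np.percentile(X,[1,50,99],axis=0).round(4))
A=np.c_[X[:,:2],np.ones(len(X))];c=np.linalg.lstsq(A,X[:,2],rcond=None)[0];print('slope',c)
E
```

```text
11.35 [ 0.50162237 -0.18765096  0.12224198] [-0.00371937 -0.39038347  0.34531812]
pad n 904 z pct [0.0484 0.0502 0.0511]
rib n 14 median [ 0.0509 -0.0025  0.058 ] ext [[ 0.0495 -0.0054  0.057 ]
 [ 0.0522  0.0005  0.0593]]
tcp case [-0.0638721 -0.0028204]
plate 112 [[ 0.0654 -0.0068  0.0409]
 [ 0.0743 -0.0025  0.0424]
 [ 0.0832  0.0018  0.0437]]
slope [-0.02209497  0.01619413  0.04398355]
```

View pics/s7.png

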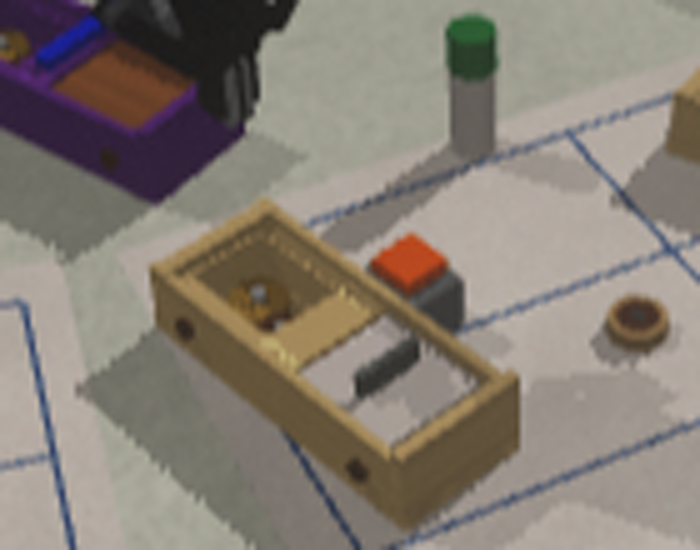

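View pics/t7.png

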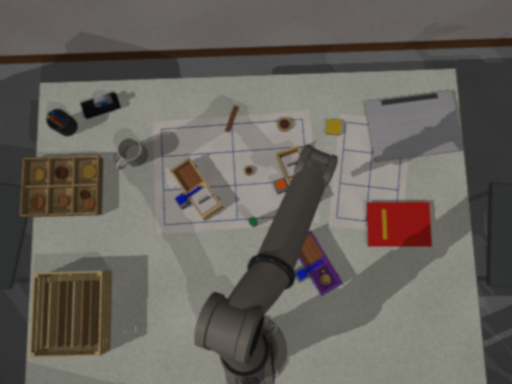

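View pics/w7.png

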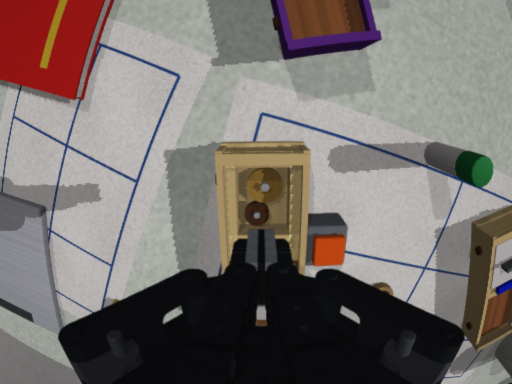

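```bash
python3 -c "
from workcell import *
s=state();print(s['time_s'],s['wrist_force'],max(abs(s['joint_vel'])));print(manip.job_done())"
```

```text
11.5 [-0.81172583  1.20319512 -0.01482767] 0.020309331876676308
the job is handed in; nothing more can be done
None
```

I pressed the orange tab fully in, pushed the cover by its rib off its seat and into the landing tray, backed the arm clear and handed in at 11.5 s. `manip.job_done()` gives no verdict, so what follows is only what I measured.

**Last checks, in the case frame**
- **Tab:** the pad top is at 50 mm, which is fully in.
- **Cover position:** the plate top is at about 42 mm. The rib is at x ≈ 51 mm with its top at 58 mm, so the cover's origin is about 36 mm up. That places it on the tray floor, wholly off the seat.
- **Cover tilt:** a plane fitted to the plate gave a slope of about 0.02–0.03 rad, against the 0.06 limit. It rests on only 112 depth points, so it is weak. The cover's y was about −2 mm.
- **Other things:** the blue gearbox and the loose things look unmoved in the final top and scene pictures. I did not measure this.

**What disagreed**
- **Fingertip position:** the real fingertips sit about 28–31 mm above the TCP position the robot reports. My first presses therefore stopped in the air with no force. The wrist depth picture showed the gap, contact force confirmed it, and I corrected for it.
- **Press force:** the press peaked at about 35 N vertical at the tab's end stop, well above the tab's stated 5 N resistance.

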